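Take the drum off the bench spindle sander

ROBOT

A 6-joint arm with a two-finger parallel gripper is mounted at the origin on the work surface. World frame = base frame: x ahead of the robot, y to its left, z up, the work surface at z = 0. Lengths are in m, angles in degrees, forces in N, time in s.
With the tool pointing down it reaches from about 0.4 to 0.825 m from the base axis. Payload 7 kg.
Tool frame: the origin (TCP) lies midway between the tips of the shut fingers; the grasp point (between the pads) lies 19 mm behind it; z points along the fingers, y is the line along which they close (so a half turn about z gives the same grasp; the last joint's range is limited). The gripper opens to 88 mm and grips with 3 to 60 N. Pads are 19 mm wide; open, the fingers measure 130 mm over their backs; the gripper's body (78 mm by 193 mm) begins 47 mm behind the grasp point.
Start: joints at [91.965, 20.546, 0.682, 0, -70.136, -16.507], TCP at [0.169, 0.653, 0.227] pointing down, gripper open.
Joint ranges: [-176.03, 176.03], [-82.01, 121.73], [-58.28, 71.71], [-173.87, 95.51], [-174.79, -0.11], [-173.66, 173.66]. Speed limits (degrees/s): [136.94, 136.94, 172.46, 180, 180, 180].

INTERFACE

Orientations are given as a 3x3 rotation matrix whose columns are the frame's x, y, z axes.
In Python, from rig import robot gives the robot as it stands. Calls block until the motion is done:
- robot.goto(position, orientation): joint-space move of the TCP to a pose.
- robot.servo_line(position, ori=None, speed=0.15): straight line of the TCP; ori=None keeps the orientation; speed is the mean speed in m/s.
- robot.movej(angles): joint-space move.
- robot.move_gripper(opening): opening from 0.0 (shut) to 1.0 (fully open); the grip force is fixed at half the most; returns when the fingers have stopped.
- robot.dwell(seconds).
- robot.ik(position, orientation): joint angles nearest the present ones, or None.
- robot.grab_frame(name): name is "scene" or "top" or "wrist"; returns (picture, depth): 480x640x3 uint8, red, green, blue; 480x640 float32, m along the optical axis (not along the pixel's ray), 0 where there is no reading.
- robot.camera_info(name): a dict with "vfov" (degrees; the focal length in pixels is half the picture's height over the tangent of half this angle, whatever the lens; pixels are square), "cx", "cy" (the principal point, pixels), "k1" (the pictures are not rectified: a ray, as slopes to the right and down, at radius r is drawn at 1 + k1 r^2 times it, then the intrinsics apply), "view" (4x4, takes a point from world to camera coordinates); the wrist camera has in their place "T_tool_cam" (4x4, takes a point from camera to tool coordinates, whose origin is the TCP and whose axes are the flange's). Camera axes: x right, y down, z forward; pixel columns grow to the right and rows downward; lengths in m; the calibration is good to about 2 mm. A picture is of the moment at which its call begins: read the wrist's pose just before it. camera_info takes no time and is no camera call.
A pose or a line that the arm cannot do raises robot.Unreachable and nothing moves.
- robot.job_done(): hands the job in; it is judged then, once.
Readings, each from a call of its own:
- robot.read_t(): time.
- robot.read_qpos(): joint angles.
- robot.read_qvel(): joint speeds.
- robot.read_effort(): joint torques, N m.
- robot.read_position(): TCP position.
- robot.read_tcp_rot(): TCP orientation.
- robot.read_force(): force on the tool from outside, world axes, zero at the start.
- robot.read_ft_torque(): the same for the moment, N m.
- robot.read_grip_width(): opening from 0.0 (shut) to 1.0 (fully open).
- robot.read_finger_force(): force on a finger pad.
Only numpy, scipy, OpenCV 4.12 (cv2) and the standard library are available. Lean on these libraries where they do the work, as an engineer would, in place of code of your own. Each camera call takes 0.05 s, during which the arm holds its last target. There are 200 camera calls.

TASK

Take the sanding drum off the bench spindle sander: its black plastic nut is reverse-threaded, so unscrew it clockwise (seen from above), easing it up as it climbs, and feel with light tugs for the point where the thread lets go, without forcing the thread or its stop or jamming the nut down on the drum. Lift the nut off and set it down in the aluminium parts tray, then lift the drum off the spindle and set it down upright in the same tray. Drop nothing and leave the other things on the bench alone.

Things in the scene. Friction and masses are not known exactly. Their poses are not given: they have to be found in the camera images.
- nut_grip (a point): Centre of the grip bar on top of the black plastic nut (60 g): an upright bar 50 mm long (nut's own x), 14 mm wide (its y), 24 mm tall. This point is half-way up the bar: 12 mm below its top, 12 mm above the flat top of the round skirt below it, 44 mm above the nut's bottom rim. z points up along the spindle
- nut_rim (a point): Centre of the nut's bottom rim. The skirt is round, 40 mm in diameter, 32 mm tall, hollow from below: 26 mm wide, 28 mm deep, with two small lugs inside near the rim that catch under the spindle's thread, with about 1.5 mm of sideways play. A spring cup under the drum presses drum and nut up against the thread, with some 2 to 10 N at the start, less as the nut rises
- spindle_top (a point): Top end of the fixed, locked steel spindle, 112 mm above the bench, hidden inside the nut at the start. The spindle stands upright in the middle of the sander's round grey base plate, 196 mm wide and 20 mm high. The nut is off when its rim is above this point; it must rise straight up until then
- thread_mid (a point): A point on the axis in the spindle's left-hand thread (22 mm wide): the nut climbs about 24 mm per full clockwise turn (from above). It lets go after 50 to 150 degrees, differing each time and not visible; lifted there it comes straight off. Only some 15 degrees further it meets a stop. Turning hard against the stop, or pulling or pushing on the caught nut with over about 25 N, harms the thread
- drum_center (a point): Centre (half-way up) of the loose sanding drum, a brown sleeve 50 mm in diameter, 60 mm tall, with a 26 mm bore, 90 to 165 g, standing on the steel spring cup round the spindle under the nut. With the nut off, the spindle sticks out about 15 mm above the drum and the drum lifts straight up; it is clear of the spindle when raised by 85 mm
- tray_in (a point): Centre of the inner floor of the fixed open aluminium parts tray, inside 202 mm (tray's x) by 142 mm (tray's y), floor 4 mm above the bench, rim 24 mm above the bench
- tape: Bystander: roll of tape lying flat, 104 mm wide, 24 mm tall; origin at its underside
- glue: Bystander: white glue bottle, 54 mm wide, 160 mm tall, standing; origin at its underside
- offcut: Bystander: wooden offcut 160 x 50 x 19 mm lying flat; origin at its underside
- screwdriver: Bystander: screwdriver lying on the bench to one side
Mind the look-alikes: they are no part of the job. What is shaped like the part that bears drum_center but green or yellow is not meant.

How it is judged (in metres and radians):
On the way, in this order (a step that is already met when the one before it is completed fails the run):
1. the nut is off the thread: its rim is above the spindle's end while the drum is still on the spindle (z of nut_grip in the frame of spindle_top above 0.045 m and horizontal distance between drum_center and spindle_top below 0.006 m), for 0.1 s.
2. the nut stands in the tray, let go, with the drum still on the spindle (z of nut_grip in the frame of tray_in below 0.052 m and x of nut_grip in the frame of tray_in between -0.095 and 0.095 m and y of nut_grip in the frame of tray_in between -0.065 and 0.065 m and contact force between the fingers and nut below 0.1 N and horizontal distance between drum_center and spindle_top below 0.006 m), for 0.1 s.
At the end, for the whole second after the job is handed in: nut and drum both rest on the floor of the tray, inside its walls, let go and still, the drum upright on its end (within about 6 degrees); the nut may lie or stand (z of nut_grip in the frame of tray_in below 0.052 m and x of nut_grip in the frame of tray_in between -0.095 and 0.095 m and y of nut_grip in the frame of tray_in between -0.065 and 0.065 m and z of drum_center in the frame of tray_in between 0.024 and 0.036 m and x of drum_center in the frame of tray_in between -0.095 and 0.095 m and y of drum_center in the frame of tray_in between -0.065 and 0.065 m and angle between drum_center's own z axis and vertical below 0.1 rad and linear speed of each of nut, drum below 0.02 m/s); the robot touches nothing.
It fails at once if the thread is forced: more than 30 N between nut and spindle (contact force between nut and spindle above 30 N).
It fails at once if the nut is jammed down on the drum: more than 25 N between them (contact force between nut and drum above 25 N).
It fails at once if the nut or the drum is dropped (falls free faster than 0.8 m/s) ((linear speed of nut above 0.8 m/s and contact force between the fingers and nut below 0.05 N) or (linear speed of drum above 0.8 m/s and contact force between the fingers and drum below 0.05 N)).
It fails at once if a bystander is moved by more than 25 mm (distance of any of tape, glue, offcut, screwdriver from where it was at the start of the episode above 0.025 m).
It also fails if it takes over 72 s, if anything falls off the work surface, if the arm or the gripper's body presses on something with over 40 N, if the wrist force passes 120 N, or if a joint passes its speed limit or range.

## Working session

There is one attempt and no reset: what is moved stays moved. The work goes in short steps, each a Python script; the robot and the scene stay as the last script left them, time stands still between calls to the robot, and variables do not carry over. Pictures are saved under pics/ and viewed, at most 10 in all, crops included, and the job is handed in when it is done.

```bash
mkdir -p pics; ls
cat > h.py <<'E'
import numpy as np, cv2
from rig import robot
def save(name,fn):
    T=(np.array(robot.read_position()),np.array(robot.read_tcp_rot()))
    rgb,d=robot.grab_frame(name)
    cv2.imwrite(f'pics/{fn}.png',rgb[...,::-1]); np.savez(f'pics/{fn}.npz',rgb=rgb,d=d,p=T[0],R=T[1]); return rgb,d
def cloud(name,d,p=None,R=None):
    """world point per pixel"""
    c=robot.camera_info(name); f=240/np.tan(np.radians(c['vfov'])/2)
    v,u=np.mgrid[:480,:640]; x=(u-c['cx'])/f; y=(v-c['cy'])/f
    a,b=x.copy(),y.copy()
    for _ in range(10):
        s=1+c['k1']*(a*a+b*b); a,b=x/s,y/s
    P=np.stack([a*d,b*d,d],-1)
    if name=='wrist':
        T=np.array(c['T_tool_cam']); P=P@T[:3,:3].T+T[:3,3]; return P@np.array(R).T+p
    T=np.linalg.inv(np.array(c['view'])); return P@T[:3,:3].T+T[:3,3]
E
python3 - <<'E'
from h import *
a,_=save('scene','s0'); b,d=save('top','t0')
print(robot.camera_info('top'),robot.read_tcp_rot(),robot.read_t())
cv2.imwrite('pics/st0.png',cv2.resize(np.hstack([a,b])[...,::-1],(800,300),interpolation=cv2.INTER_AREA))
E
```

```text
pics
{'vfov': 48.214815377404065, 'cx': 320.8915110381747, 'cy': 238.12613438014682, 'k1': -0.1641676588127715, 'view': array([[ 0.01594099, -0.99983142,  0.00911115, -0.08704142],
       [-0.99142325, -0.01698776, -0.12958149,  0.52774785],
       [ 0.12971443, -0.00696735, -0.99152692,  1.14115854],
       [ 0.        ,  0.        ,  0.        ,  1.        ]])} [[ 9.67928859e-01 -2.51224351e-01 -2.22006705e-04]
 [-2.51224390e-01 -9.67927651e-01 -1.53876750e-03]
 [ 1.71689439e-04  1.54519097e-03 -9.99998791e-01]] 0.1
```

View pics/t0.png

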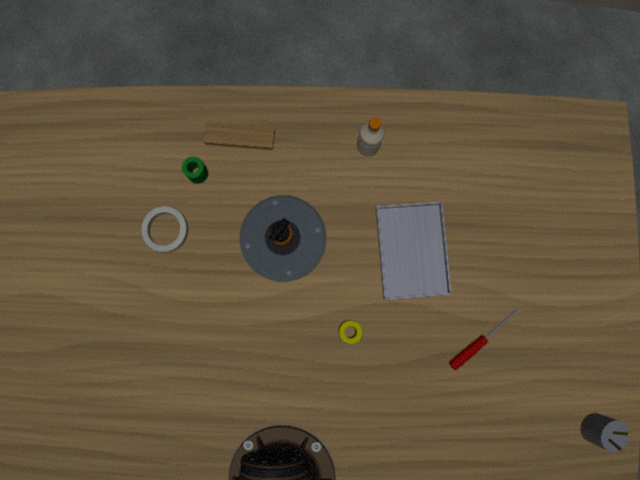

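View pics/s0.png

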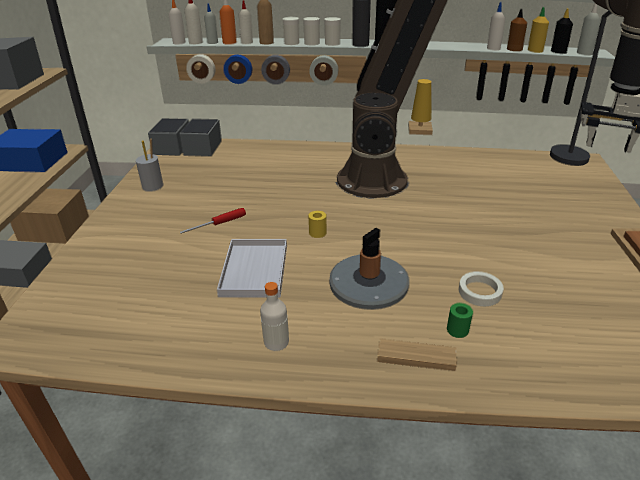

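Top view: the brown drum with the black nut is on the grey plate at (282,235), the tray is at (415,250), the glue bottle at (371,137), the tape at (164,229), the offcut at (240,137) and the screwdriver at (483,340). There are three drum candidates: green (194,168), yellow (350,332) and brown (283,240). Only the brown one fits, because it sits on the spindle under the nut; I'll confirm it in a crop.

Run:
```python
from h import *
z=np.load('pics/t0.npz'); P=cloud('top',z['d']); rgb=z['rgb'].astype(int)
cv2.imwrite('pics/crop0.png',cv2.resize(z['rgb'][180:300,220:460,::-1],(800,400),interpolation=cv2.INTER_CUBIC))
roi=np.zeros((480,640),bool); roi[190:285,235:332]=1
m=roi&(np.abs(P[...,2]-.02)<.005)
# plate circle: fit boundary
c,r=cv2.minEnclosingCircle(P[m][:,:2].astype(np.float32)); print('plate',c,r,m.sum(),np.median(P[m][:,2]))
n=roi&(P[...,2]>.12)
q=P[n]; print('nut',n.sum(),q.mean(0),q[:,2].max())
t=roi&(P[...,2]>q[:,2].max()-.012); print('top rect',cv2.minAreaRect(P[t][:,:2].astype(np.float32)),t.sum())
roi[:]=0; roi[195:306,370:458]=1
t=roi&(P[...,2]>.001)&(rgb.max(-1)-rgb.min(-1)<40)&(rgb.sum(-1)>240)
print('tray',cv2.minAreaRect(P[t][:,:2].astype(np.float32)),np.median(P[t][:,2]))
for n,(u,v) in dict(glue=(371,137),glueb=(369,145),yel=(350,325),green=(194,160),pen=(610,430)).items(): print(n,P[v,u].round(3))
```

```text
plate (0.5306349396705627, 0.006940098013728857) 0.09748443216085434 4956 0.019387481502778137
nut 394 [5.16058769e-01 1.90678625e-04 2.34229292e-01] 1.2006688129950276
top rect ((0.3765842914581299, -0.07011064887046814), (0.0, 0.0), 0.0) 36
tray ((0.5014166235923767, -0.22859224677085876), (0.2351621687412262, 0.32786697149276733), 2.576763153076172) 0.004198473605589226
glue [ 0.737 -0.18   0.111]
glueb [ 0.726 -0.178  0.089]
yel [ 0.342 -0.143  0.06 ]
green [0.695 0.205 0.062]
pen [ 0.114 -0.708  0.099]
```

View pics/crop0.png

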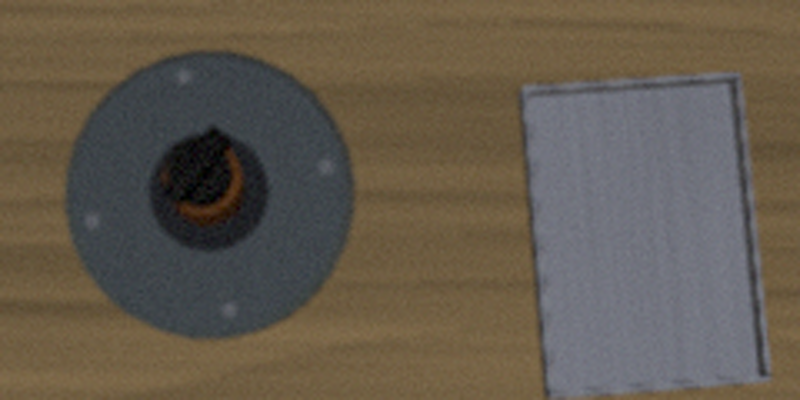

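The crop confirms it: the brown drum (crop ~(210,200)) sits on the plate under the black nut, and the tray is to the right. Next I'll move over it and take a closer look with the wrist camera.

Run:
```python
from h import *
z=np.load('pics/t0.npz'); P=cloud('top',z['d']); rgb=z['rgb'].astype(int)
roi=np.zeros((480,640),bool); roi[195:306,370:458]=1
t=roi&(P[...,2]>-.01)&(P[...,2]<.04)&(rgb[...,2]>rgb[...,0]-2)&(rgb.sum(-1)>240)
t=cv2.morphologyEx(t.astype(np.uint8),cv2.MORPH_OPEN,np.ones((5,5)))>0
print('tray',cv2.minAreaRect(P[t][:,:2].astype(np.float32)),P[t].mean(0))
T=np.array(robot.camera_info('wrist')['T_tool_cam']); print(T.round(3))
R=np.array([[1,0,0],[0,-1,0],[0,0,-1.]])
# camera centre 0.25 above the nut, offset in tool frame
off=R@T[:3,3]; ax=R@T[:3,2]
nut=np.array([.5306,.0069,.145]); s=.26
p=nut-ax*s-off; print(p,ax)
robot.goto(p,R)
print(robot.read_qpos(),robot.read_t()); save('wrist','w0')
```

```text
tray ((0.5084733963012695, -0.28304988145828247), (0.2077503204345703, 0.1475764960050583), 5.137495040893555) [ 0.50782755 -0.28349933  0.00456829]
[[-0.001 -0.962 -0.272  0.072]
 [ 1.    -0.001 -0.001  0.   ]
 [ 0.001 -0.272  0.962 -0.158]
 [ 0.     0.     0.     1.   ]]
[0.52952114 0.00711366 0.23688332] [-2.71616642e-01  9.46178991e-04 -9.62405063e-01]
[ 2.20618794e+01  6.42218530e+00 -1.66588712e+01 -1.99247229e-03
 -6.69191249e+01  6.79802169e+01] 2.7167
```

View pics/w0.png

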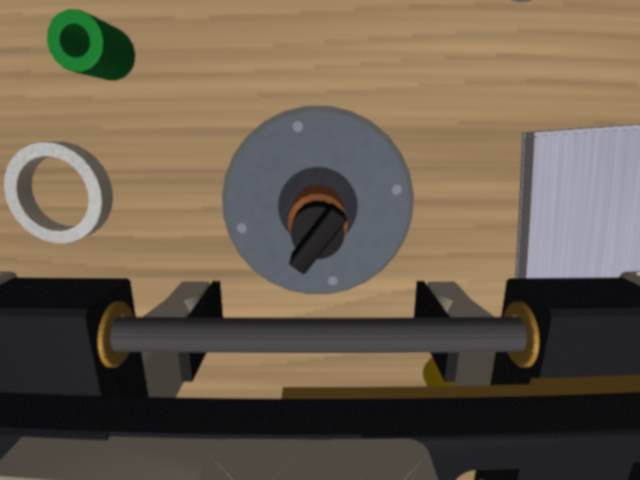

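The wrist view shows the nut at (318,240), with its bar running from (300,268) to (338,212) and brown drum visible below it. Next: compute the bar angle, then pick the grasp yaw with enough wrist travel.

Run:
```python
from h import *
z=np.load('pics/w0.npz'); P=cloud('wrist',z['d'],z['p'],z['R'])
roi=np.zeros((480,640),bool); roi[180:285,270:370]=1
q=P[roi&(z['d']>0)]; print('zmax',np.percentile(q[:,2],[90,95,98,99.5]))
zt=np.percentile(q[:,2],98)
t=roi&(abs(P[...,2]-zt)<.006)&(np.hypot(P[...,0]-.53,P[...,1]-.007)<.04)
w=P[t]; print(t.sum(),w.mean(0),np.median(w[:,2])); r=cv2.minAreaRect(w[:,:2].astype(np.float32)); print(r)
C=np.cov(w[:,:2].T); e,V=np.linalg.eigh(C); th=np.degrees(np.arctan2(V[1,1],V[0,1])); print('long axis deg',th,np.sqrt(e*12))
roi[:]=0; roi[100:300,215:420]=1
m=roi&(abs(P[...,2]-.02)<.004); print('plate',cv2.minEnclosingCircle(P[m][:,:2].astype(np.float32)),np.median(P[m][:,2]))
m=roi&(P[...,2]>.115)&(P[...,2]<.135); k=P[m]; print('skirt',m.sum(),np.median(k[:,2]),k.min(0),k.max(0))
def Ry(a): # tool y perpendicular to bar: tool x along angle a
    a=np.radians(a); return np.array([[np.cos(a),np.sin(a),0],[np.sin(a),-np.cos(a),0],[0,0,-1]])
for a in (th,th+180):
  for d in (0,-80,-165):
    j=robot.ik([r[0][0],r[0][1],.16],Ry(a+d)); print(a,d,None if j is None else np.round(j,1))
```

```text
zmax [0.14814921 0.14885611 0.14933303 0.14980346]
1502 [0.53183512 0.00855259 0.14841279] 0.14857341291907844
((0.5306061506271362, 0.008807927370071411), (0.01431291364133358, 0.0503116138279438), 53.03476333618164)
long axis deg 143.03528330172952 [0.0141887  0.04978253]
plate ((0.5311111807823181, 0.008577864617109299), 0.09694293141365051) 0.020254674739032003
skirt 1173 0.12479257756672558 [ 0.51096813 -0.0105681   0.11518311] [0.55367479 0.02864955 0.13450305]
143.03528330172952 0 [  22.1   10.2  -22.9    0.   -56.9 -149.1]
143.03528330172952 -80 [ 22.1  10.2 -22.9   0.  -56.9 130.9]
143.03528330172952 -165 [ 22.1  10.2 -22.9   0.  -56.9  45.9]
323.0352833017295 0 [ 22.1  10.2 -22.9   0.  -56.9  30.9]
323.0352833017295 -80 [ 22.1  10.2 -22.9   0.  -56.9 -49.1]
323.0352833017295 -165 [  22.1   10.2  -22.9    0.   -56.9 -134.1]
```

```bash
cat >> h.py <<'E'
def Ry(a):
    a=np.radians(a); return np.array([[np.cos(a),np.sin(a),0],[np.sin(a),-np.cos(a),0],[0,0,-1]])
A0=-36.97; C=np.array([.5309,.0087])
def st(): return round(robot.read_t(),2),np.round(robot.read_position(),4),'F',np.round(robot.read_force(),1),'M',np.round(robot.read_ft_torque(),2),'w',round(robot.read_grip_width(),3),'ff',np.round(robot.read_finger_force(),1)
E
python3 - <<'E'
from h import *
robot.goto([*C,.2],Ry(A0)); print(st())
robot.servo_line([*C,.1275],speed=.12); print(st())
robot.move_gripper(0); print(st())
robot.goto([*C,.1275+5*.0667e-3],Ry(A0-5)); print(st(),robot.read_qpos()[5])
E
```

```text
(3.43, array([0.5311, 0.009 , 0.2002]), 'F', array([-0.6,  0.1,  1.2]), 'M', array([ 0.03, -0.02, -0.01]), 'w', 1.002, 'ff', np.float64(0.0))
(4.19, array([0.5315, 0.0088, 0.1282]), 'F', array([0.1, 0.7, 0.1]), 'M', array([ 0.04,  0.01, -0.02]), 'w', 0.997, 'ff', np.float64(0.0))
(5.34, array([0.5309, 0.0087, 0.1274]), 'F', array([-0.2,  0.2, -1.8]), 'M', array([ 0.04, -0.08, -0.01]), 'w', 0.16, 'ff', np.float64(30.0))
(5.59, array([0.5309, 0.0088, 0.1278]), 'F', array([-0.7,  1.5, -0.3]), 'M', array([ 0.4 ,  0.22, -0.14]), 'w', 0.157, 'ff', np.float64(30.0)) 26.031573534867086
```

```bash
cat > turn.py <<'E'
from h import *
import sys
def turn(ang,z,to,step=5):
    while ang<to-.1:
        s=min(step,to-ang); ang+=s; z+=s*.0667e-3
        robot.goto([*C,z],Ry(A0-ang))
        F=robot.read_force(); M=robot.read_ft_torque()
        for _ in range(4):
            if abs(F[2])<4: break
            z+=np.sign(F[2])*.0003; robot.servo_line([*C,z],speed=.01); F=robot.read_force()
        print(round(robot.read_t(),2),round(ang,1),round(z*1e3,2),'F',np.round(F,1),'Mz',round(M[2],3))
        if abs(M[2])>.6: print('STOP?'); return ang,z,True
    return ang,z,False
def tug(z):
    fs=[]
    for i in range(1,9):
        robot.servo_line([*C,z+i*.0005],speed=.01); f=robot.read_force()[2]; fs.append(round(f,1))
        if f<-9: break
    else:
        print('tug FREE',fs); return True
    robot.servo_line([*C,z],speed=.02); print('tug',fs); return False
E
python3 - <<'E'
from turn import *
a,z,s=turn(5,.1275+.00033,43)
print(tug(z),a,z,st())
E
```

```text
5.84 10 128.16 F [-0.4  1.8  0.2] Mz -0.121
6.09 15 128.5 F [-0.4  2.8  0.4] Mz -0.074
6.34 20 128.83 F [-0.4  2.3 -1.5] Mz -0.057
6.59 25 129.16 F [-1.2  2.  -1.3] Mz -0.089
6.84 30 129.5 F [-0.6  1.3 -1.4] Mz -0.09
7.09 35 129.83 F [ 0.3  3.  -3.1] Mz -0.069
7.34 40 130.16 F [-0.1  2.1 -3.8] Mz -0.045
7.84 43 130.06 F [-1.6  3.  -2.6] Mz -0.066
tug [np.float64(-7.6), np.float64(-12.2)]
False 43 0.13006459999999992 (8.59, array([0.5311, 0.0086, 0.1303]), 'F', array([ 0.5,  2.1, -7. ]), 'M', array([0.66, 0.13, 0.  ]), 'w', 0.159, 'ff', np.float64(30.0))
```

Run:
```python
from turn import *
a,z=43,.13006
for to in np.arange(50,170,6):
    a,z,s=turn(a,z,to,6.5)
    if s: break
    if tug(z): break
    if abs(robot.read_ft_torque()[2])>.6: break
print(a,z,st())
```

```text
9.09 49.5 130.19 F [ 1.5  0.9 -2.9] Mz -0.054
9.34 50.0 130.23 F [ 2.2  1.4 -2.3] Mz 0.022
tug [np.float64(-5.1), np.float64(-8.2), np.float64(-11.0)]
10.59 56.0 130.63 F [ 1.1  0.2 -1.7] Mz -0.034
tug [np.float64(-5.9), np.float64(-10.4)]
11.59 62.0 131.03 F [ 1.4 -0.6 -2.7] Mz -0.069
tug [np.float64(-5.9), np.float64(-10.4)]
12.59 68.0 131.43 F [ 0.8 -0.  -4. ] Mz -0.02
tug [np.float64(-5.2), np.float64(-11.7)]
13.84 74.0 131.53 F [ 1.2 -1.9 -1.9] Mz -0.028
tug [np.float64(-4.4), np.float64(-9.3)]
14.84 80.0 131.93 F [ 1.9 -0.9 -2.9] Mz -0.029
tug [np.float64(-5.0), np.float64(-10.0)]
16.09 86.0 132.03 F [-0.1 -0.6 -2. ] Mz -0.028
tug [np.float64(-3.2), np.float64(-6.9), np.float64(-11.6)]
17.34 92.0 132.43 F [ 0.7 -0.6 -1.4] Mz -0.059
tug [np.float64(-3.0), np.float64(-6.4), np.float64(-9.1)]
18.59 98.0 132.83 F [-0.6 -0.8 -1.2] Mz -0.057
tug [np.float64(-2.3), np.float64(-4.9), np.float64(-9.4)]
19.84 104.0 133.23 F [ 0.9 -0.5 -1.4] Mz 0.008
tug [np.float64(-2.5), np.float64(-3.6), np.float64(-7.5), np.float64(-10.4)]
21.34 110.0 133.63 F [-0.8  0.4 -0.2] Mz -0.017
tug FREE [np.float64(-2.0), np.float64(-2.0), np.float64(-4.5), np.float64(-5.2), np.float64(-1.5), np.float64(-0.6), np.float64(2.5), np.float64(3.2)]
110.0 0.1336288999999999 (23.34, array([0.5314, 0.0088, 0.1381]), 'F', array([ 2.4, -3.1,  3.2]), 'M', array([-1.31, -1.26, -0.02]), 'w', 0.157, 'ff', np.float64(30.0))
```

Run:
```python
from h import *
z=.1376
for i in range(12):
    z+=.0015; robot.servo_line([*C,z],speed=.02); f=robot.read_force(); print(round(z,4),np.round(f,1))
    if f[2]<-10 or np.hypot(f[0],f[1])>12: break
else: robot.servo_line([*C,.215],speed=.1)
print(st())
save('wrist','w1')
```

```text
0.1391 [ 0.9 -0.9  3.2]
0.1406 [-0.2 -0.7 -0.4]
0.1421 [ 0.6 -0.5 -0.8]
0.1436 [0.1 0.3 0.2]
0.1451 [ 0.4 -0.9 -0.7]
0.1466 [-0.8 -0.4 -1. ]
0.1481 [ 0.3  0.  -0.6]
0.1496 [ 0.4 -0.3 -0.6]
0.1511 [ 0.2 -1.  -1. ]
0.1526 [ 0.5 -0.1 -0.2]
0.1541 [-0.7  0.2 -0.3]
0.1556 [ 0.3 -0.2 -0.7]
(27.08, array([0.5305, 0.0087, 0.2145]), 'F', array([-1. , -0.5, -1.9]), 'M', array([ 0.09, -0.07,  0.06]), 'w', 0.155, 'ff', np.float64(30.0))
```

View pics/w1.png

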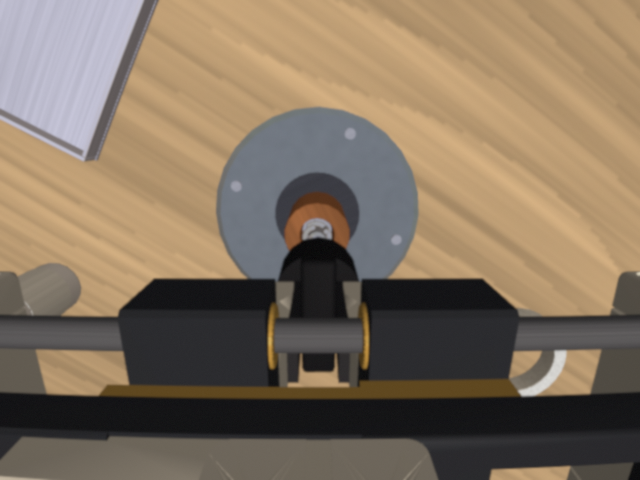

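The nut is off and held in the fingers. The drum is still on the spindle, whose top shows at (317,230). Next I'll set the nut down in the far half of the tray.

Run:
```python
from h import *
N=[.558,-.279]
robot.servo_line([*N,.215],speed=.25)
robot.servo_line([*N,.046],speed=.15); robot.dwell(.1); b=robot.read_force()[2]; print(st())
z=.046
while z>.033:
    z-=.0007; robot.servo_line([*N,z],speed=.015); f=robot.read_force()[2]
    if f-b>3.5: break
print(z,f,b); robot.move_gripper(1.0); print(st())
robot.servo_line([*N,.15],speed=.2)
D=C
T=np.array(robot.camera_info('wrist')['T_tool_cam']); R=Ry(0)
robot.goto([*C,.24],R); print(st(),robot.read_qpos()[5]); save('wrist','w2')
z=np.load('pics/w2.npz'); P=cloud('wrist',z['d'],z['p'],z['R'])
roi=np.zeros((480,640),bool); roi[150:280,260:380]=1
rgb=z['rgb'].astype(int)
m=roi&(rgb[...,0]>1.4*rgb[...,2])&(P[...,2]>.06)&(P[...,2]<.13); q=P[m]; zt=np.percentile(q[:,2],90)
print('drum top z',zt); k=q[abs(q[:,2]-zt)<.004]; print(cv2.minEnclosingCircle(k[:,:2].astype(np.float32)),k.mean(0))
```

```text
(29.82, array([ 0.5586, -0.2791,  0.047 ]), 'F', array([ 0.6,  0.3, -0.6]), 'M', array([ 0.12, -0.15, -0.03]), 'w', 0.165, 'ff', np.float64(30.0))
0.03830000000000001 4.5006570027513355 -0.6272102980624137
(33.84, array([ 0.558 , -0.279 ,  0.0383]), 'F', array([ 0.6,  0. , -1. ]), 'M', array([ 0.03, -0.12, -0.  ]), 'w', 0.999, 'ff', np.float64(0.0))
(36.32, array([0.5308, 0.0084, 0.2395]), 'F', array([-1.2,  0.5,  0.2]), 'M', array([-0.01, -0.03,  0.07]), 'w', 1.003, 'ff', np.float64(0.0)) 67.8390514945028
drum top z 0.09800874157696432
((0.5306993126869202, 0.00881819985806942), 0.024980440735816956) [0.53139365 0.00879812 0.09707782]
```

View pics/w2.png

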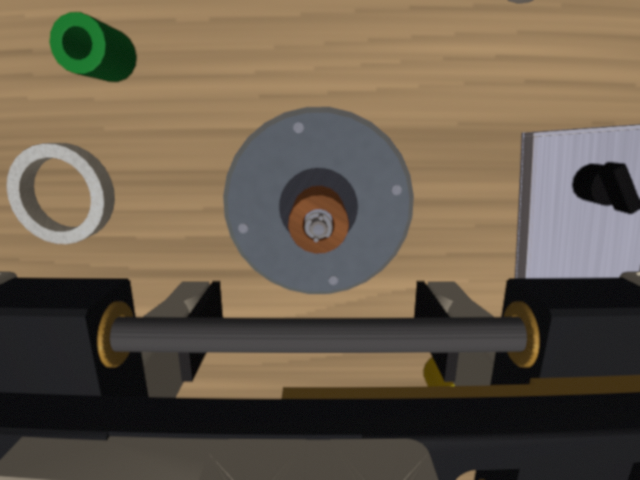

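The nut stands in the tray at (605,185), and the drum sits on the spindle at (318,223). Next I'll grip the drum, lift it off and place it in the near half of the tray.

Run:
```python
from h import *
G=np.array([.5308,.0088])
robot.servo_line([*G,.066],speed=.12); robot.move_gripper(0); print(st())
z=.066
while z<.158:
    z+=.005; robot.servo_line([*G,z],speed=.05); f=robot.read_force()
    if f[2]<-12 or np.hypot(f[0],f[1])>15: print('HIGH',z,f); break
else:
    robot.servo_line([*G,.2],speed=.12)
    print(st())
    N=[.459,-.2872]
    robot.servo_line([*N,.2],speed=.22); robot.servo_line([*N,.042],speed=.13); robot.dwell(.1); b=robot.read_force()[2]; z=.042
    while z>.027:
        z-=.0008; robot.servo_line([*N,z],speed=.015); f=robot.read_force()[2]
        if f-b>3.5: break
    print(z,f,b)
print(st())
```

```text
(38.67, array([0.5308, 0.0088, 0.066 ]), 'F', array([ 0.1, -0.9,  1.1]), 'M', array([-0.1 ,  0.02, -0.03]), 'w', 0.571, 'ff', np.float64(30.0))
(43.89, array([0.5306, 0.0089, 0.1997]), 'F', array([-1.1,  0.5, -1.6]), 'M', array([-0.03,  0.06,  0.03]), 'w', 0.569, 'ff', np.float64(30.0))
0.03239999999999998 6.125715496522167 -1.412233219937032
(49.89, array([ 0.4591, -0.2873,  0.033 ]), 'F', array([-1.7,  1.5,  6.1]), 'M', array([ 0.58,  0.66, -0.02]), 'w', 0.568, 'ff', np.float64(30.0))
```

Run:
```python
from h import *
robot.move_gripper(1.0); robot.servo_line([.459,-.2872,.13],speed=.12)
robot.goto([.45,-.15,.3],Ry(0)); print(st()); save('top','t2')
z=np.load('pics/t2.npz'); cv2.imwrite('pics/crop2.png',cv2.resize(z['rgb'][100:380,130:530,::-1],(800,560)))
```

```text
(52.56, array([ 0.4495, -0.1501,  0.2985]), 'F', array([ 0.1, -0.8, -0.4]), 'M', array([-0.05, -0.06,  0.07]), 'w', 1.001, 'ff', np.float64(0.0))
```

View pics/crop2.png

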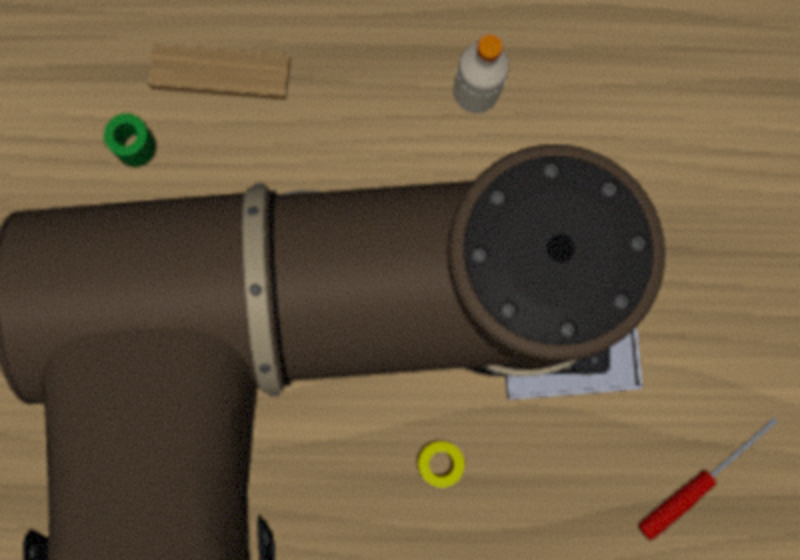

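The arm hides the tray in the top view, although the bystanders in view (glue, offcut, screwdriver) are where they were. The scene camera should see the tray.

Run:
```python
from h import *
save('scene','s2'); z=np.load('pics/s2.npz'); cv2.imwrite('pics/crop3.png',cv2.resize(z['rgb'][200:350,170:500,::-1],(800,364)))
P=cloud('scene',z['d']); c=z['rgb'].astype(int)
m=(c[...,0]>1.5*c[...,2])&(P[...,2]>.008)&(P[...,2]<.1)&(abs(P[...,0]-.46)<.06)&(abs(P[...,1]+.287)<.06); q=P[m]
print(m.sum(),q.min(0),q.max(0))
```

```text
473 [ 0.43577822 -0.31116844  0.00807257] [ 0.49061389 -0.26214532  0.06713711]
```

View pics/crop3.png

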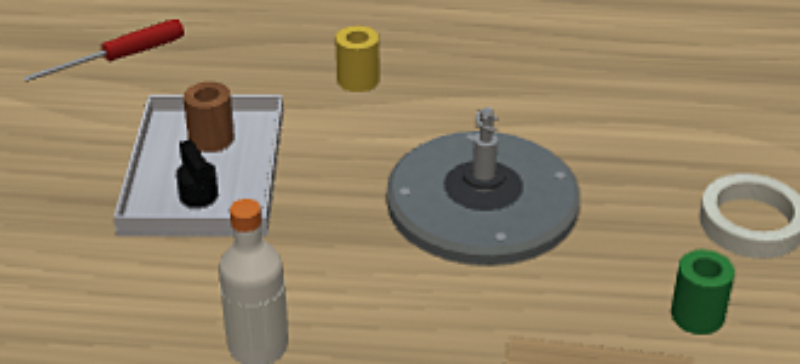

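The drum (208,117) and nut (197,178) both stand upright in the tray, the spindle is bare, and the bystanders in view are undisturbed.

```bash
python3 -c "
from rig import robot
print(robot.job_done(),robot.read_t())"
```

```text
the job is handed in; nothing more can be done
the job is handed in; nothing more can be done
```

The job is handed in: the nut let go at about 110° clockwise, and both nut and drum now stand upright in the tray, with no bystander seen to have moved; no verdict came back after the hand-in.

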